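# Snap the spares box shut and hold it up level

## Robot

A 7-joint arm with a two-finger parallel gripper is mounted at the origin on a cart in front of the work surface, level with it; the furniture and walls round the work are solid. World frame = base frame: x ahead of the robot, y to its left, z up, the work surface at z = 0. Lengths are in m, angles in rad, forces in N, time in s.
With the tool pointing down it reaches from about 0.4 to 0.9 m from the base axis. Payload 5.5 kg.
Tool frame: the origin (TCP) lies at the very end of the fingers, on their centre line; the grasp point (between the pads) lies robot.grip_depth behind it (robot.grip_depth is the distance from the TCP to the grasp point, in m); z points along the fingers, y is the line along which they close (so a half turn about z gives the same grasp; the last joint's range is limited). The gripper opens to 92 mm and grips with 3 to 60 N. Pads are 19 mm wide; open, the fingers measure 130 mm over their backs; the gripper's body (75 mm by 190 mm) begins 47 mm behind the grasp point.
Start: joints at [1.461, 0.501, -0.427, 1.55, 0.221, 1.138, -0.21], TCP at [0.237, -0.605, 0.227] pointing down, gripper open.
Joint ranges: [-2.88, 2.88], [-0.31, 2.03], [-1.54, 1.56], [0.2, 2.42], [-1.41, 4.55], [0.19, 2.02], [-2.57, 2.57]. Speed limits (rad/s): [2.57, 2.57, 3.14, 3.14, 3.14, 3.14, 3.14].

## Interface

Orientations are given as a unit quaternion [x, y, z, w].
In Python, from cell import robot gives the robot as it stands. The module is installed in compiled form; this text tells all that it offers.
- The arm moves only by the tool drive_tool, never from a script. Its argument "steps" is a list of rows, each an object of numbers: "x", "y", "z": the shift along the world's x, y, z in units of 25 mm (1.0 is 25 mm); "wx", "wy", "wz": the turn, a rotation vector about the world's x, y, z in units of 5 degrees (1.0 is 5 degrees); "gripper": the gripper command: -1 is fully open, 1 is shut, values between are in proportion. In form: [{"x": .., "y": .., "z": .., "wx": .., "wy": .., "wz": .., "gripper": ..}, ...]. A call has 1 to 12 rows; each row shifts and turns the commanded pose from where the row before left it; what a row does not reach is not made up. A row lasts 1/10 s, in which the tool goes at most 50 mm and 8.59 degrees, less where a joint would pass 70% of its speed; a pose out of reach is approached as far as the arm can. A call is refused whole if a number of a shift passes 1 or a number of a turn 1, either way. A call with a gripper value outside its range is refused whole. The fingers move at their own pace and stop on an object; the grip force is fixed at half the most. Time passes only in rows, so rows that do not move let the fingers close. It gives the time, the measured TCP pose, the force, the opening and the grip force at its end, in the units of the state.
- robot.sense(): the state, without advancing time (a new reading comes with each control period).
- robot.get_image(name): name is "side" or "top"; returns a dict with "pixels" (420x560x3 uint8, red, green, blue), "intrinsics" (3x3 intrinsics, pixels), "dist_coeffs" ([k1, k2, p1, p2, k3] as OpenCV has them; the pictures are not rectified), "position" and "attitude" of the camera in the world. Camera axes: x right, y up, looking along -z (the intrinsics and any distortion apply to the point x, -y, -z); pixel columns grow to the right and rows downward; lengths in m; the calibration is good to about 2 mm. A picture is of the moment at which its call begins. There is no depth.
- robot.job_done(): hands the job in; it is judged then, once.
Trained networks look in a picture, given as the dict that the camera call returned (one of the last four; its "shot" number tells which), for a name from the list of things; names that differ only in an ending like _2 or _b are one class to them, and where a whole thing is asked for, a point or a joint stands for the part that bears it (a point fixed in the world has none). Each returns a list of dicts, best first, with "p" (0 to 1); they miss things now and then, are a little off and sometimes report something else, mostly with a low value. They report only what shows in the picture. A call takes as long as a camera call. They do not tell look-alikes from the thing itself.
- robot.search_frame(picture, name): "uv" ([column, row] in pixels, amid what is visible of it).
- robot.pinpoint(picture, name): "uv" ([column, row] in pixels: a listed point, or the origin of a listed thing).
The state is a dict: "time_s": time; "joint_positions": joint angles; "joint_velocities": joint speeds; "effort": joint torques, N m; "tool_pos": TCP position; "ee_rot": TCP orientation; "wrist_force": force on the tool from outside, world axes, zero at the start; "torque": the same for the moment, N m; "grip_width": opening from 0.0 (shut) to 1.0 (fully open); "gripper_force": force on a finger pad.
Only numpy, scipy, OpenCV 4.12 (cv2) and the standard library are available. Lean on these libraries where they do the work, as an engineer would, in place of code of your own. Each camera call takes 0.05 s, during which the arm holds its last target. There are 200 camera calls.

## Task

The brown parts box with two spare batteries in it stands open: where it stands on the table, press its hinged lid down until the catch snaps and it is fully shut. Then pick the box up with the batteries inside and hold it still and level, its underside at least 10 cm above the table, so that I can check it from all sides; finish while still holding it there, do not put it down. Keep the box upright throughout and leave everything else on the table where it is.

Things in the scene. Friction and masses are not known exactly. Their poses are not given: they have to be found in the camera images.
- parts_box: Brown hinged parts box, loose, 0.2 to 0.3 kg. Shut: 52 (its x) x 72 (y) x 30 mm (z); origin at the centre of its underside. Hinge line along y at x = +26, z = 21 mm; the lid's free front edge is at x = -26. Walls to z = 19; the lid is a cap of the same outline, z 20 to 30 when shut. Pick up from above, fingers on the flat -x and +x faces. Slides if pushed sideways; pressing the lid does not tip it.
- parts_box_lid (a joint): Lid angle (rad): 0 shut, grows as the front edge rises, 0.5 to 0.9 at the start. A stiff hinge keeps it at any angle (0.5 N at the front edge moves it). From 0.17 down it meets a sprung catch inside the front wall: 3 to 6 N down at the front edge snap it past, between 0.14 and 0.08, and it then stays at 0. Left short of that it stays ajar.
- lid_edge (a point): Point on the upper face of the brown box's lid, midway along the front edge and 6 mm in from it, moving with the lid (box frame, lid shut: x = -20, y = 0, z = 30 mm). A good place to press.
- cell_1: Dark AA battery with a copper-coloured end, 14 x 50 x 14 mm, lying in the brown box along its y; origin at the centre of its underside. Stays in the box.
- cell_2: The second such battery beside it, on the hinge side; origin at the centre of its underside. Stays in the box.
- blue_box: Blue parts box, shut, 46 x 66 x 26 mm, loose; a bystander that may stand on either side. Origin at the centre of its underside.
- spool: Green-flanged solder spool standing upright, 49 mm diameter, 39 mm tall; bystander. Origin at the centre of its underside.
- tape: Black tape roll lying flat, 73 x 72 x 19 mm; bystander. Origin at the centre of its underside.
- pliers: Pliers with orange handles lying flat, 148 x 50 x 11 mm; bystander. Origin at the middle of the underside.
- bottle: White round bottle, 42 mm diameter, 89 mm tall; bystander. Origin at the centre of its underside.
- driver: Red-handled screwdriver lying flat, 155 x 21 x 21 mm; bystander. Origin at the middle of the underside.
- mug: Blue and white mug, 78 x 112 (with handle) x 92 mm tall; bystander behind the boxes. Origin at the middle of its underside.
Things that resemble listed ones, but are neither listed nor needed, are in the scene too. Of the things like the parts_box, leave any that is turquoise or yellow; of the rest the larger one is meant.

How it is judged:
By the outcome, as a careful person would: the job done as asked, in the order asked, and still so for the second after the job is handed in, while the arm keeps its last pose, push and grip.
It also fails if it takes over 43 s, if anything falls off the work surface, if the arm or the gripper's body presses on something with over 40 N, if the wrist force passes 120 N, or if a joint passes its speed limit or range.

## Working session

There is one attempt and no reset: what is moved stays moved. The work goes in short steps, Python scripts to look and compute and a tool call to move; the robot and the scene stay as the last step left them, time stands still between calls to the robot, and variables do not carry over. Pictures are saved under pics/ and viewed, at most 10 in all, crops included, and the job is handed in when it is done.

Besides the shell and the picture viewer there is one more tool, called as name([rows], argument=value, ...), one row to a line, values as JSON. drive_tool: Moves the arm, as the interface text tells. Its arguments: {"type":"object","properties":{"steps":{"type":"array"}},"required":["steps"]}

```bash
mkdir -p pics
cat > h.py <<'E'
import numpy as np, cv2, json
from scipy.spatial.transform import Rotation as R
from cell import robot
def cam(im):
    a=np.array(im["attitude"],float)
    Rm=a if a.shape==(3,3) else R.from_quat(a).as_matrix()
    return np.array(im["intrinsics"],float),np.array(im["dist_coeffs"],float),np.array(im["position"],float),Rm
def ray(im,uv):
    K,d,p,Rm=cam(im)
    q=cv2.undistortPoints(np.array([[uv]],float),K,d)[0,0]
    return p,Rm@np.array([q[0],-q[1],-1])
def atz(im,uv,z):
    p,r=ray(im,uv); return p+r*(z-p[2])/r[2]
def proj(im,P):
    K,d,p,Rm=cam(im)
    c=(np.atleast_2d(P)-p)@Rm*[1,-1,-1]
    return cv2.projectPoints(c,np.zeros(3),np.zeros(3),K,d)[0][:,0]
def tri(i1,u1,i2,u2):
    p,r=ray(i1,u1);q,s=ray(i2,u2)
    A=np.stack([r,-s],1);t=np.linalg.lstsq(A,q-p,rcond=None)[0]
    a,b=p+r*t[0],q+s*t[1];return (a+b)/2,np.linalg.norm(a-b)
def save(im,n): cv2.imwrite("pics/"+n,im["pixels"][:,:,::-1])
E
python3 - <<'E'
from h import *
np.set_printoptions(precision=4,suppress=True)
for c in("top","side"):
    im=robot.get_image(c);save(im,c+"0.png");print(c,im["attitude"],im["position"])
    for n in("parts_box","lid_edge","cell_1","blue_box","mug","bottle","spool","tape"):
        print(n,[(np.round(d["uv"],1).tolist(),round(d["p"],2),atz(im,d["uv"],0)[:2].round(3).tolist()) for d in robot.pinpoint(im,n)][:4])
print(robot.grip_depth,robot.sense())
E
```

```text
top [-0.0152  0.0247  0.7087 -0.7049] [ 0.5697 -0.1027  1.2148]
parts_box [([256.4, 239.1], 0.81, [0.543, -0.061]), ([280.0, 266.6], 0.8, [0.463, -0.129]), ([319.1, 258.3], 0.77, [0.486, -0.243]), ([133.9, 256.2], 0.69, [0.495, 0.295])]
lid_edge [([321.6, 262.0], 0.94, [0.475, -0.25]), ([268.0, 236.6], 0.82, [0.55, -0.095]), ([284.3, 269.5], 0.79, [0.455, -0.142]), ([239.7, 274.0], 0.78, [0.442, -0.013])]
cell_1 []
blue_box [([395.3, 266.6], 0.7, [0.46, -0.467])]
mug [([252.1, 179.0], 0.68, [0.719, -0.049])]
bottle [([401.8, 209.7], 0.88, [0.626, -0.489])]
spool [([137.9, 254.4], 0.67, [0.5, 0.284])]
tape [([192.4, 181.5], 0.7, [0.712, 0.126])]
side [-0.0462  0.434   0.8934 -0.1069] [0.4461 0.7192 0.7198]
parts_box [([309.4, 244.0], 0.98, [0.55, -0.063]), ([338.7, 209.1], 0.93, [0.491, -0.242]), ([346.5, 231.0], 0.74, [0.456, -0.143]), ([345.0, 263.7], 0.56, [0.446, -0.01])]
lid_edge [([311.2, 230.4], 0.71, [0.556, -0.121]), ([342.7, 193.6], 0.68, [0.488, -0.329]), ([343.9, 227.6], 0.6, [0.465, -0.157]), ([341.3, 258.6], 0.46, [0.458, -0.027])]
cell_1 [([337.0, 208.6], 0.56, [0.496, 
[... 221 characters left out ...]
29, -0.512])]
spool [([304.2, 363.8], 0.83, [0.495, 0.296])]
tape [([231.7, 280.4], 0.7, [0.714, 0.116]), ([352.2, 169.3], 0.19, [0.472, -0.489])]
0.0188 {'time_s': 0.9, 'joint_positions': array([ 1.4612,  0.5009, -0.427 ,  1.5504,  0.2208,  1.1383, -0.2103]), 'joint_velocities': array([ 0.0001,  0.0015,  0.0021, -0.    , -0.0003,  0.0004, -0.0007]), 'effort': array([ -0.0001, -56.6422,  -5.8099, -27.9503,  -0.0666,   0.0207,
        -0.    ]), 'tool_pos': array([ 0.2368, -0.6054,  0.2268]), 'ee_rot': array([0.9827, 0.1853, 0.    , 0.    ]), 'wrist_force': array([-0.444 ,  0.3785,  0.7052]), 'torque': array([ 0.0371, -0.0097, -0.0085]), 'gripper_force': 0.0, 'grip_width': 0.9997300075179512}
```

View pics/top0.png

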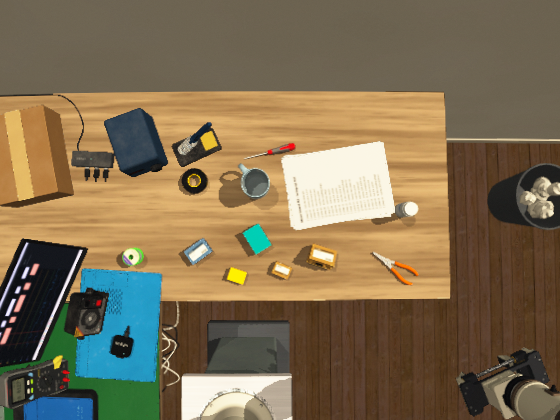

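View pics/side0.png

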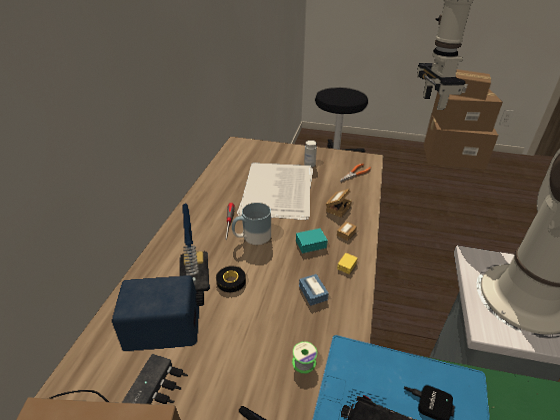

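Candidates in the top view: turquoise (257,239), yellow (236,276), small brown shut (282,270), and large brown open (321,257). By the description it is the large brown one. I'll check it in a crop.

Run:
```python
from h import *
np.set_printoptions(precision=4,suppress=True)
t=robot.get_image("top");s=robot.get_image("side")
a=cv2.resize(t["pixels"][232:282,265:345],(800,500),interpolation=cv2.INTER_CUBIC)
b=cv2.resize(s["pixels"][178:248,318:362],(0,0),fx=8.5,fy=8.5,interpolation=cv2.INTER_CUBIC)
cv2.imwrite("pics/crt.png",a[:,:,::-1]);cv2.imwrite("pics/crs.png",b[:,:,::-1])
for n in("parts_box","lid_edge","cell_1"):
    r=[[d["uv"] for d in robot.pinpoint(im,n)] for im in(t,s)]
    for u in r[0]:
        for v in r[1]:
            P,e=tri(t,u,s,v)
            if e<.015: print(n,np.round(u,1),np.round(v,1),P,e)
```

```text
parts_box [320.2 261.5] [338.8 209.6] [ 0.4835 -0.246  -0.0037] 0.01387467730091166
parts_box [320.2 261.5] [343.9 232. ] [ 0.4672 -0.2587 -0.1027] 0.0036758727908173965
parts_box [237.3 273.1] [346.6 262.6] [ 0.4441 -0.0065  0.0082] 0.0035283632476386024
parts_box [237.3 273.1] [343.9 232. ] [ 0.4581 -0.0138  0.1039] 0.004856007672489264
parts_box [255.6 236.2] [308.5 244.6] [ 0.5518 -0.059   0.0007] 0.0008231619825636427
parts_box [280.4 267.8] [346.6 262.6] [ 0.4453 -0.1336 -0.1167] 0.007307337677826868
parts_box [280.4 267.8] [343.9 232. ] [ 0.4615 -0.1303  0.0058] 0.0027601057967036363
parts_box [197.6 250. ] [308.5 244.6] [0.5255 0.0866 0.1363] 0.013713578533403924
lid_edge [321.4 258.2] [342.2 259.3] [ 0.4637 -0.2807 -0.2486] 0.011325617647714347
lid_edge [321.4 258.2] [340.9 195.5] [ 0.4896 -0.2439  0.0505] 0.0005733922593752936
lid_edge [236.5 272.1] [342.2 259.3] [ 0.4524 -0.0048  0.0197] 0.004884332054474876
lid_edge [236.5 272.1] [340.9 195.5] [ 0.474  -0.0198  0.2071] 0.010584557455136595
lid_edge [236.5 272.1] [345.2 226.4] [ 0.4597 -0.0134  0.122 ] 0.000824169448889656
lid_edge [265.4 236.9] [312.5 231.2] [ 0.5487 -0.088   0.026 ] 0.0020412694049808176
lid_edge [283.1 268.9] [342.2 259.3] [ 0.4512 -0.1411 -0.1116] 0.010539859713247574
lid_edge [283.1 268.9] [345.2 226.4] [ 0.4599 -0.1376  0.021 ] 0.0033008704406510573
```

View pics/crt.png

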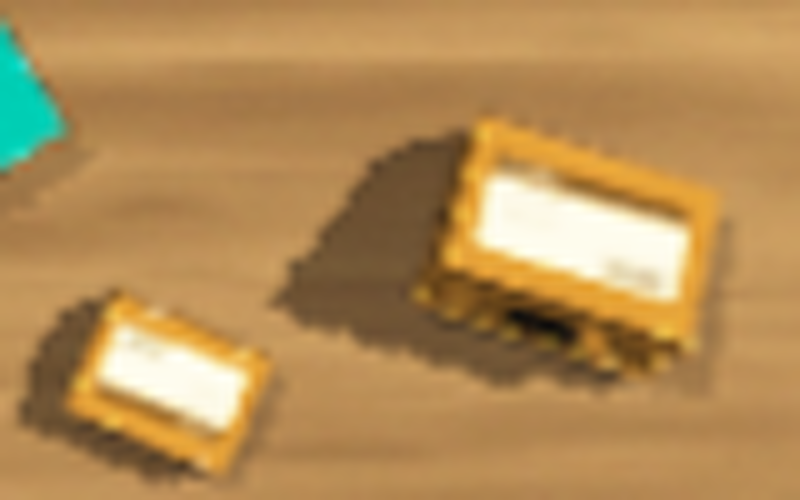

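View pics/crs.png

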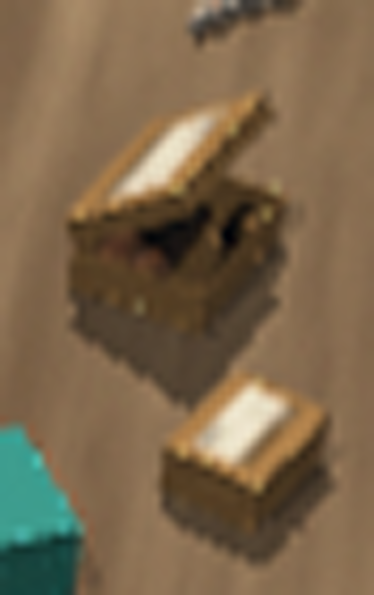

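The large brown box is open at top (321,257), with its hinge on the far side and its opening toward the robot. The shut small brown one is at (282,270). Next I fit the pose from corners read off the crops.

```bash
cat > fit.py <<'E'
from h import *
from scipy.optimize import least_squares
np.set_printoptions(precision=4,suppress=True)
def lid(x,y,z,a):
    x,z=x-26,z-21;c,s=np.cos(a),np.sin(a);return [26+x*c+z*s,y,21-x*s+z*c]
def W(p,L): 
    c,s=np.cos(p[2]),np.sin(p[2]);L=np.array(L)/1000
    return np.stack([p[0]+c*L[:,0]-s*L[:,1],p[1]+s*L[:,0]+c*L[:,1],L[:,2]],1)
E
python3 - <<'E'
from fit import *
t=robot.get_image("top");s=robot.get_image("side")
ct=lambda x,y:(265+x/10-.45,232+y/10-.45); cs=lambda x,y:(318+x/8.5-.44,178+y/8.5-.44)
T=[(26,36,30,1,490,120),(26,-36,30,1,718,190),(-26,36,30,1,447,265),(-26,-36,30,1,690,345),(-26,36,0,0,418,295),(-26,-36,0,0,640,378)]
S=[(26,36,30,1,73,213),(-26,-36,30,1,267,95),(26,-36,30,1,160,112),(-26,36,0,0,195,333),(-26,-36,19,0,280,195),(26,36,0,0,75,300)]
def res(p):
    o=[]
    for im,D,f in((t,T,ct),(s,S,cs)):
        L=[lid(*d[:3],p[3]) if d[3] else d[:3] for d in D]
        o.append(proj(im,W(p,L))-[f(*d[4:]) for d in D])
    return np.concatenate(o).ravel()
f=least_squares(res,[.48,-.245,-.3,.7],loss="soft_l1");p=f.x
print(p,f.fun.reshape(-1,2).round(1).tolist())
for nm,a in(("open",p[3]),("a.3",.3),("a.17",.17),("a.08",.08),("shut",0)): print(nm,W(p,[lid(-20,0,30,a)]))
from scipy.spatial.transform import Rotation as R
q=robot.sense();M=R.from_quat(q["ee_rot"]).as_matrix();print(M,"closing dir deg",np.degrees(np.arctan2(M[1,1],M[0,1])),"box x deg",np.degrees(p[2]))
E
```

```text
[ 0.4911 -0.247  -0.3336  0.5859] [[-0.5, -0.8], [0.6, 0.4], [-0.1, -0.1], [0.1, 0.2], [-0.5, 0.1], [0.7, -0.3], [-0.9, 0.6], [0.4, -0.1], [-0.6, 1.2], [0.8, 0.3], [1.5, -0.3], [-0.4, -1.6]]
open [[ 0.4842 -0.2446  0.0539]]
a.3 [[ 0.4767 -0.242   0.0432]]
a.17 [[ 0.4743 -0.2412  0.0377]]
a.08 [[ 0.4731 -0.2407  0.0336]]
shut [[ 0.4722 -0.2405  0.03  ]]
[[ 0.9313  0.3643  0.    ]
 [ 0.3643 -0.9313  0.    ]
 [ 0.     -0.     -1.    ]] closing dir deg -68.63731077252984 box x deg -19.115091425891727
```

drive_tool([
  {"x": 0.6, "y": 0.9, "wz": 0.7, "gripper": 1},
  {"x": 0.6, "y": 0.9, "wz": 0.7, "gripper": 1},
  {"x": 0.6, "y": 0.9, "wz": 0.7, "gripper": 1},
  {"x": 0.6, "y": 0.9, "wz": 0.7, "gripper": 1},
  {"x": 0.6, "y": 0.9, "wz": 0.7, "gripper": 1},
  {"x": 0.6, "y": 0.9, "wz": 0.7, "gripper": 1},
  {"x": 0.6, "y": 0.9, "wz": 0.7, "gripper": 1},
  {"x": 0.6, "y": 0.9, "wz": 0.7, "gripper": 1},
  {"x": 0.6, "y": 0.9, "wz": 0.7, "gripper": 1},
  {"x": 0.6, "y": 0.9, "wz": 0.7, "gripper": 1},
  {"x": 0.6, "y": 0.9, "wz": 0.7, "gripper": 1},
  {"x": 0.6, "y": 0.9, "wz": 0.7, "gripper": 1},
])

```text
$.steps[0]: bad value
```

drive_tool([
  {"x": 0.6, "y": 0.9, "z": 0.0, "wx": 0.0, "wy": 0.0, "wz": 0.7, "gripper": 1.0},
  {"x": 0.6, "y": 0.9, "z": 0.0, "wx": 0.0, "wy": 0.0, "wz": 0.7, "gripper": 1.0},
  {"x": 0.6, "y": 0.9, "z": 0.0, "wx": 0.0, "wy": 0.0, "wz": 0.7, "gripper": 1.0},
  {"x": 0.6, "y": 0.9, "z": 0.0, "wx": 0.0, "wy": 0.0, "wz": 0.7, "gripper": 1.0},
  {"x": 0.6, "y": 0.9, "z": 0.0, "wx": 0.0, "wy": 0.0, "wz": 0.7, "gripper": 1.0},
  {"x": 0.6, "y": 0.9, "z": 0.0, "wx": 0.0, "wy": 0.0, "wz": 0.7, "gripper": 1.0},
  {"x": 0.6, "y": 0.9, "z": 0.0, "wx": 0.0, "wy": 0.0, "wz": 0.7, "gripper": 1.0},
  {"x": 0.6, "y": 0.9, "z": 0.0, "wx": 0.0, "wy": 0.0, "wz": 0.7, "gripper": 1.0},
  {"x": 0.6, "y": 0.9, "z": 0.0, "wx": 0.0, "wy": 0.0, "wz": 0.7, "gripper": 1.0},
  {"x": 0.6, "y": 0.9, "z": 0.0, "wx": 0.0, "wy": 0.0, "wz": 0.7, "gripper": 1.0},
  {"x": 0.6, "y": 0.9, "z": 0.0, "wx": 0.0, "wy": 0.0, "wz": 0.7, "gripper": 1.0},
  {"x": 0.6, "y": 0.9, "z": 0.0, "wx": 0.0, "wy": 0.0, "wz": 0.7, "gripper": 1.0},
])

```text
time_s: 2.6
tool_pos: [0.418, -0.3334, 0.2268]
ee_rot: [0.85, 0.527, 0.0, 0.0]
wrist_force: [-0.1, -0.1, -0.4]
grip_width: 0.022
gripper_force: 0.0
```

drive_tool([
  {"x": 0.45, "y": 0.74, "z": -0.5, "wx": 0.0, "wy": 0.0, "wz": 0.3, "gripper": 1.0},
  {"x": 0.45, "y": 0.74, "z": -0.9, "wx": 0.0, "wy": 0.0, "wz": 0.3, "gripper": 1.0},
  {"x": 0.45, "y": 0.74, "z": -0.9, "wx": 0.0, "wy": 0.0, "wz": 0.3, "gripper": 1.0},
  {"x": 0.45, "y": 0.74, "z": -0.9, "wx": 0.0, "wy": 0.0, "wz": 0.3, "gripper": 1.0},
  {"x": 0.45, "y": 0.74, "z": -0.9, "wx": 0.0, "wy": 0.0, "wz": 0.3, "gripper": 1.0},
  {"x": 0.0, "y": 0.0, "z": -0.9, "wx": 0.0, "wy": 0.0, "wz": 0.0, "gripper": 1.0},
  {"x": 0.0, "y": 0.0, "z": -0.9, "wx": 0.0, "wy": 0.0, "wz": 0.0, "gripper": 1.0},
  {"x": 0.0, "y": 0.0, "z": 0.0, "wx": 0.0, "wy": 0.0, "wz": 0.0, "gripper": 1.0},
])

```text
time_s: 3.4
tool_pos: [0.4713, -0.2406, 0.0766]
ee_rot: [0.814, 0.581, -0.001, -0.003]
wrist_force: [-0.1, 0.3, 0.6]
grip_width: 0.004
gripper_force: 0.0
```

Run:
```python
from h import *
t=robot.get_image("top");s=robot.get_image("side")
a=cv2.resize(t["pixels"][222:282,275:355],(533,400),interpolation=cv2.INTER_CUBIC)
b=cv2.resize(s["pixels"][170:230,315:360],(300,400),interpolation=cv2.INTER_CUBIC)[:, :260]
cv2.imwrite("pics/c2.png",np.hstack([a,b])[:,:,::-1])
```

```text
(no output)
```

View pics/c2.png

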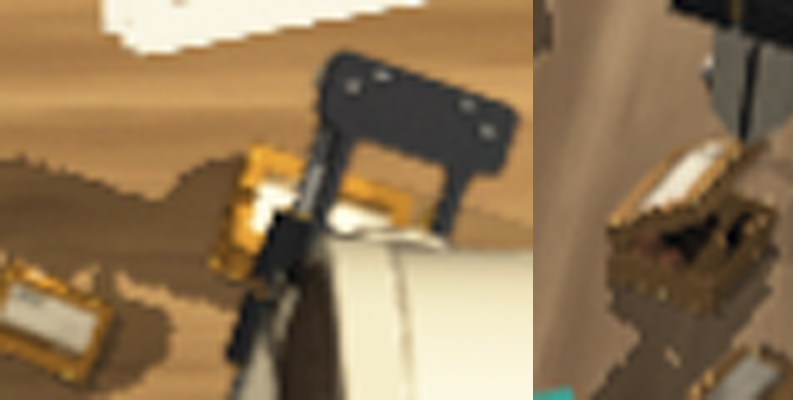

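The tip is over the front edge at side crop (745,140), but slightly ahead of the raised lid edge. I'll move inward and then follow the lid's arc down.

drive_tool([
  {"x": 0.55, "y": -0.19, "z": 0.0, "wx": 0.0, "wy": 0.0, "wz": 0.0, "gripper": 1.0},
  {"x": 0.0, "y": 0.0, "z": -0.3, "wx": 0.0, "wy": 0.0, "wz": 0.0, "gripper": 1.0},
  {"x": 0.0, "y": 0.0, "z": -0.3, "wx": 0.0, "wy": 0.0, "wz": 0.0, "gripper": 1.0},
  {"x": 0.0, "y": 0.0, "z": -0.2, "wx": 0.0, "wy": 0.0, "wz": 0.0, "gripper": 1.0},
  {"x": 0.0, "y": 0.0, "z": 0.0, "wx": 0.0, "wy": 0.0, "wz": 0.0, "gripper": 1.0},
])

```text
time_s: 4.0
tool_pos: [0.4855, -0.2473, 0.0584]
ee_rot: [0.815, 0.58, -0.001, -0.001]
wrist_force: [0.2, 0.6, 0.4]
grip_width: 0.005
gripper_force: 0.0
```

drive_tool([
  {"x": -0.06, "y": 0.03, "z": -0.15, "wx": 0.0, "wy": 0.0, "wz": 0.0, "gripper": 1.0},
  {"x": -0.08, "y": 0.03, "z": -0.15, "wx": 0.0, "wy": 0.0, "wz": 0.0, "gripper": 1.0},
  {"x": -0.08, "y": 0.03, "z": -0.15, "wx": 0.0, "wy": 0.0, "wz": 0.0, "gripper": 1.0},
  {"x": -0.08, "y": 0.03, "z": -0.15, "wx": 0.0, "wy": 0.0, "wz": 0.0, "gripper": 1.0},
  {"x": 0.0, "y": 0.0, "z": 0.0, "wx": 0.0, "wy": 0.0, "wz": 0.0, "gripper": 1.0},
])

```text
time_s: 4.5
tool_pos: [0.4784, -0.2443, 0.0436]
ee_rot: [0.815, 0.58, -0.0, -0.001]
wrist_force: [0.4, 0.1, -0.1]
grip_width: 0.006
gripper_force: 0.0
```

drive_tool([
  {"x": -0.05, "y": 0.02, "z": -0.12, "wx": 0.0, "wy": 0.0, "wz": 0.0, "gripper": 1.0},
  {"x": -0.04, "y": 0.02, "z": -0.12, "wx": 0.0, "wy": 0.0, "wz": 0.0, "gripper": 1.0},
  {"x": 0.0, "y": 0.0, "z": 0.0, "wx": 0.0, "wy": 0.0, "wz": 0.0, "gripper": 1.0},
])

```text
time_s: 4.8
tool_pos: [0.477, -0.2436, 0.038]
ee_rot: [0.815, 0.58, -0.0, 0.0]
wrist_force: [-0.4, 0.6, 0.3]
grip_width: 0.003
gripper_force: 0.0
```

Run:
```python
from h import *
s=robot.get_image("side");t=robot.get_image("top")
a=cv2.resize(t["pixels"][222:282,275:355],(533,400),interpolation=cv2.INTER_CUBIC)
b=cv2.resize(s["pixels"][170:230,315:360],(300,400),interpolation=cv2.INTER_CUBIC)[:, :260]
cv2.imwrite("pics/c3.png",np.hstack([a,b])[:,:,::-1])
```

```text
(no output)
```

View pics/c3.png

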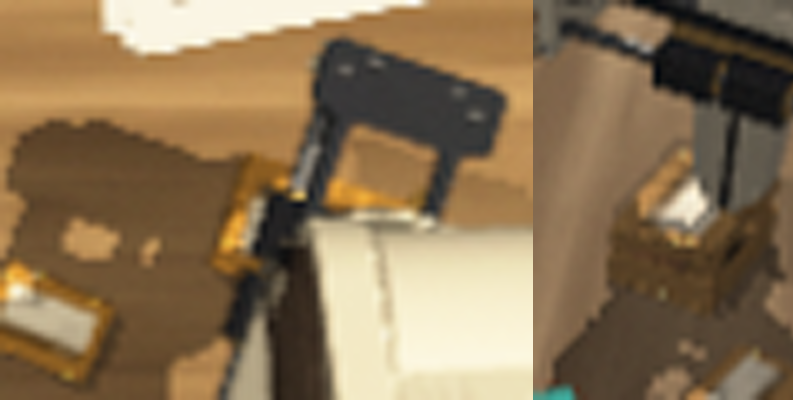

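The lid now lies nearly flat, with the tip on it at side crop (730,200). I'll keep pressing.

drive_tool([
  {"x": -0.04, "y": 0.01, "z": -0.1, "wx": 0.0, "wy": 0.0, "wz": 0.0, "gripper": 1.0},
  {"x": -0.02, "y": 0.01, "z": -0.1, "wx": 0.0, "wy": 0.0, "wz": 0.0, "gripper": 1.0},
  {"x": 0.0, "y": 0.0, "z": 0.0, "wx": 0.0, "wy": 0.0, "wz": 0.0, "gripper": 1.0},
])

```text
time_s: 5.2
tool_pos: [0.4753, -0.2429, 0.0331]
ee_rot: [0.815, 0.58, -0.0, -0.0]
wrist_force: [-0.4, -0.6, 0.3]
grip_width: 0.005
gripper_force: 0.0
```

drive_tool([
  {"x": -0.02, "y": 0.01, "z": -0.08, "wx": 0.0, "wy": 0.0, "wz": 0.0, "gripper": 1.0},
  {"x": 0.0, "y": 0.0, "z": -0.06, "wx": 0.0, "wy": 0.0, "wz": 0.0, "gripper": 1.0},
  {"x": 0.0, "y": 0.0, "z": 0.0, "wx": 0.0, "wy": 0.0, "wz": 0.0, "gripper": 1.0},
])

```text
time_s: 5.5
tool_pos: [0.4751, -0.2428, 0.0303]
ee_rot: [0.815, 0.58, -0.0, 0.0]
wrist_force: [-2.9, 0.4, 8.9]
grip_width: 0.007
gripper_force: 4.5
```

drive_tool([
  {"x": 0.0, "y": 0.0, "z": -0.04, "wx": 0.0, "wy": 0.0, "wz": 0.0, "gripper": 1.0},
  {"x": 0.0, "y": 0.0, "z": 0.0, "wx": 0.0, "wy": 0.0, "wz": 0.0, "gripper": 1.0},
])

```text
time_s: 5.7
tool_pos: [0.4751, -0.2428, 0.0301]
ee_rot: [0.815, 0.58, -0.001, 0.0]
wrist_force: [-4.8, 2.9, 16.6]
grip_width: 0.006
gripper_force: 8.3
```

drive_tool([
  {"x": 0.0, "y": 0.0, "z": 0.4, "wx": 0.0, "wy": 0.0, "wz": 0.0, "gripper": 1.0},
  {"x": 0.0, "y": 0.0, "z": 1.0, "wx": 0.0, "wy": 0.0, "wz": 0.0, "gripper": 1.0},
  {"x": 0.0, "y": -1.0, "z": 1.0, "wx": 0.0, "wy": 0.0, "wz": 0.0, "gripper": -1.0},
  {"x": 0.0, "y": -1.0, "z": 1.0, "wx": 0.0, "wy": 0.0, "wz": 0.0, "gripper": -1.0},
  {"x": 0.0, "y": -1.0, "z": 1.0, "wx": 0.0, "wy": 0.0, "wz": 0.0, "gripper": -1.0},
  {"x": 0.0, "y": -1.0, "z": 0.0, "wx": 0.0, "wy": 0.0, "wz": 0.0, "gripper": -1.0},
  {"x": 0.0, "y": -1.0, "z": 0.0, "wx": 0.0, "wy": 0.0, "wz": 0.0, "gripper": -1.0},
  {"x": 0.0, "y": -1.0, "z": 0.0, "wx": 0.0, "wy": 0.0, "wz": 0.0, "gripper": -1.0},
  {"x": 0.0, "y": 0.0, "z": 0.0, "wx": 0.0, "wy": 0.0, "wz": 0.0, "gripper": -1.0},
])

```text
time_s: 6.6
tool_pos: [0.4736, -0.3977, 0.1384]
ee_rot: [0.817, 0.577, -0.001, 0.001]
wrist_force: [0.8, -0.3, -0.4]
grip_width: 0.562
gripper_force: 0.0
```

Run:
```python
from h import *
t=robot.get_image("top");s=robot.get_image("side")
a=cv2.resize(t["pixels"][240:280,300:344],(440,400),interpolation=cv2.INTER_CUBIC)
b=cv2.resize(s["pixels"][190:230,320:356],(360,400),interpolation=cv2.INTER_CUBIC)
cv2.imwrite("pics/c4.png",np.hstack([a,b])[:,:,::-1])
```

```text
(no output)
```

View pics/c4.png

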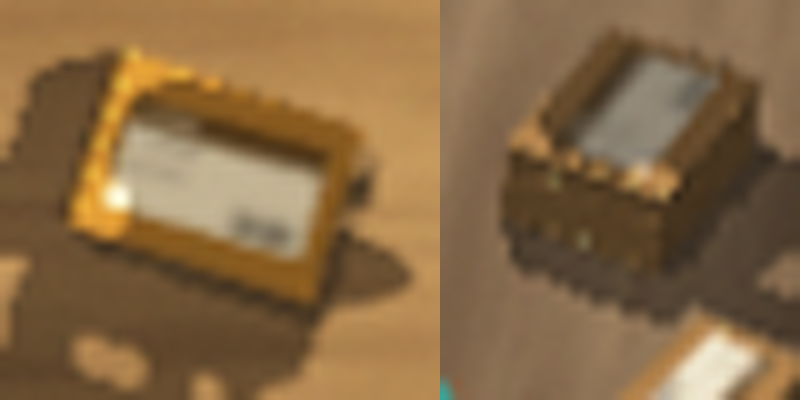

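The box is shut, with no gap at the lid in the side crop. The top-view corners are at (125,52), (365,130), (315,305) and (70,228). I'll refit the pose.

Run:
```python
from fit import *
t=robot.get_image("top");s=robot.get_image("side")
T=[(26,36,30,125,52),(26,-36,30,365,130),(-26,-36,30,315,305),(-26,36,30,70,230)]
S=[(26,36,30,70,145),(-26,36,30,222,200),(-26,-36,30,318,90),(26,-36,30,175,32),(-26,36,0,220,272)]
def res(p):
    return np.concatenate([proj(im,W(p,[d[:3] for d in D]))-[(ox+d[3]/10-.45,oy+d[4]/10-.45) for d in D] for im,D,ox,oy in((t,T,300,240),(s,S,320,190))]).ravel()
f=least_squares(res,[.48,-.245,-.3],loss="soft_l1");p=f.x
print(p,np.degrees(p[2]),f.fun.reshape(-1,2).round(1).tolist())
q=robot.sense();M=R.from_quat(q["ee_rot"]).as_matrix();print(q["tool_pos"],np.degrees(np.arctan2(M[1,1],M[0,1])),M[:,2])
d=p[:2]-q["tool_pos"][:2];print(d/.025)
```

```text
[ 0.4913 -0.2458 -0.3175] -18.189990487843918 [[-0.1, -0.2], [-0.0, -0.2], [-0.5, -0.2], [-0.2, -0.5], [0.2, -0.3], [0.7, -0.2], [0.9, -1.2], [-0.1, -0.5], [-0.1, 0.5]]
[ 0.4753 -0.3914  0.1386] -19.060794774547237 [-0.0001  0.0012 -1.    ]
[0.6404 5.8202]
```

drive_tool([
  {"x": 0.1, "y": 0.97, "z": 0.0, "wx": 0.0, "wy": 0.0, "wz": 0.1, "gripper": -1.0},
  {"x": 0.1, "y": 0.97, "z": 0.0, "wx": 0.0, "wy": 0.0, "wz": 0.0, "gripper": -1.0},
  {"x": 0.11, "y": 0.97, "z": 0.0, "wx": 0.0, "wy": 0.0, "wz": 0.0, "gripper": -1.0},
  {"x": 0.11, "y": 0.97, "z": 0.0, "wx": 0.0, "wy": 0.0, "wz": 0.0, "gripper": -1.0},
  {"x": 0.11, "y": 0.97, "z": 0.0, "wx": 0.0, "wy": 0.0, "wz": 0.0, "gripper": -1.0},
  {"x": 0.11, "y": 0.97, "z": -0.6, "wx": 0.0, "wy": 0.0, "wz": 0.0, "gripper": -1.0},
  {"x": 0.0, "y": 0.0, "z": -0.8, "wx": 0.0, "wy": 0.0, "wz": 0.0, "gripper": -1.0},
  {"x": 0.0, "y": 0.0, "z": -0.8, "wx": 0.0, "wy": 0.0, "wz": 0.0, "gripper": -1.0},
  {"x": 0.0, "y": 0.0, "z": -0.8, "wx": 0.0, "wy": 0.0, "wz": 0.0, "gripper": -1.0},
  {"x": 0.0, "y": 0.0, "z": 0.0, "wx": 0.0, "wy": 0.0, "wz": 0.0, "gripper": -1.0},
  {"x": 0.0, "y": 0.0, "z": 0.0, "wx": 0.0, "wy": 0.0, "wz": 0.0, "gripper": -1.0},
])

```text
time_s: 7.9
tool_pos: [0.4911, -0.2461, 0.064]
ee_rot: [0.812, 0.584, 0.0, -0.0]
wrist_force: [1.0, -0.9, 1.3]
grip_width: 0.996
gripper_force: 0.0
```

drive_tool([
  {"x": 0.0, "y": 0.0, "z": -0.5, "wx": 0.0, "wy": 0.0, "wz": 0.0, "gripper": -1.0},
  {"x": 0.0, "y": 0.0, "z": -0.5, "wx": 0.0, "wy": 0.0, "wz": 0.0, "gripper": -1.0},
  {"x": 0.0, "y": 0.0, "z": -0.5, "wx": 0.0, "wy": 0.0, "wz": 0.0, "gripper": -1.0},
  {"x": 0.0, "y": 0.0, "z": -0.5, "wx": 0.0, "wy": 0.0, "wz": 0.0, "gripper": -1.0},
  {"x": 0.0, "y": 0.0, "z": -0.3, "wx": 0.0, "wy": 0.0, "wz": 0.0, "gripper": -1.0},
  {"x": 0.0, "y": 0.0, "z": 0.0, "wx": 0.0, "wy": 0.0, "wz": 0.0, "gripper": -1.0},
])

```text
time_s: 8.5
tool_pos: [0.49, -0.2468, 0.0046]
ee_rot: [0.812, 0.583, -0.001, -0.001]
wrist_force: [-0.1, 0.3, 0.9]
grip_width: 0.999
gripper_force: 0.0
```

drive_tool([
  {"x": 0.0, "y": 0.0, "z": 0.0, "wx": 0.0, "wy": 0.0, "wz": 0.0, "gripper": 0.0},
  {"x": 0.0, "y": 0.0, "z": 0.0, "wx": 0.0, "wy": 0.0, "wz": 0.0, "gripper": 0.0},
  {"x": 0.0, "y": 0.0, "z": 0.0, "wx": 0.0, "wy": 0.0, "wz": 0.0, "gripper": 1.0},
  {"x": 0.0, "y": 0.0, "z": 0.0, "wx": 0.0, "wy": 0.0, "wz": 0.0, "gripper": 1.0},
  {"x": 0.0, "y": 0.0, "z": 0.0, "wx": 0.0, "wy": 0.0, "wz": 0.0, "gripper": 1.0},
  {"x": 0.0, "y": 0.0, "z": 0.0, "wx": 0.0, "wy": 0.0, "wz": 0.0, "gripper": 1.0},
  {"x": 0.0, "y": 0.0, "z": 0.0, "wx": 0.0, "wy": 0.0, "wz": 0.0, "gripper": 1.0},
  {"x": 0.0, "y": 0.0, "z": 0.0, "wx": 0.0, "wy": 0.0, "wz": 0.0, "gripper": 1.0},
])

```text
time_s: 9.3
tool_pos: [0.4912, -0.2475, 0.0065]
ee_rot: [0.812, 0.583, 0.0, 0.0]
wrist_force: [0.7, 0.3, 2.5]
grip_width: 0.57
gripper_force: 30.0
```

drive_tool([
  {"x": 0.0, "y": 0.0, "z": 0.2, "wx": 0.0, "wy": 0.0, "wz": 0.0, "gripper": 1.0},
  {"x": 0.0, "y": 0.0, "z": 0.4, "wx": 0.0, "wy": 0.0, "wz": 0.0, "gripper": 1.0},
  {"x": 0.0, "y": 0.0, "z": 0.6, "wx": 0.0, "wy": 0.0, "wz": 0.0, "gripper": 1.0},
  {"x": 0.0, "y": 0.0, "z": 0.8, "wx": 0.0, "wy": 0.0, "wz": 0.0, "gripper": 1.0},
  {"x": 0.0, "y": 0.0, "z": 0.8, "wx": 0.0, "wy": 0.0, "wz": 0.0, "gripper": 1.0},
  {"x": 0.0, "y": 0.0, "z": 0.8, "wx": 0.0, "wy": 0.0, "wz": 0.0, "gripper": 1.0},
  {"x": 0.0, "y": 0.0, "z": 0.8, "wx": 0.0, "wy": 0.0, "wz": 0.0, "gripper": 1.0},
  {"x": 0.0, "y": 0.0, "z": 0.6, "wx": 0.0, "wy": 0.0, "wz": 0.0, "gripper": 1.0},
  {"x": 0.0, "y": 0.0, "z": 0.4, "wx": 0.0, "wy": 0.0, "wz": 0.0, "gripper": 1.0},
  {"x": 0.0, "y": 0.0, "z": 0.2, "wx": 0.0, "wy": 0.0, "wz": 0.0, "gripper": 1.0},
  {"x": 0.0, "y": 0.0, "z": 0.0, "wx": 0.0, "wy": 0.0, "wz": 0.0, "gripper": 1.0},
  {"x": 0.0, "y": 0.0, "z": 0.0, "wx": 0.0, "wy": 0.0, "wz": 0.0, "gripper": 1.0},
])

```text
time_s: 10.5
tool_pos: [0.4905, -0.2472, 0.1456]
ee_rot: [0.812, 0.583, -0.0, -0.001]
wrist_force: [-0.7, 1.2, -2.9]
grip_width: 0.57
gripper_force: 30.0
```

Run:
```python
from h import *
s=robot.get_image("side");t=robot.get_image("top")
b=cv2.resize(s["pixels"][110:260,270:390],(480,600),interpolation=cv2.INTER_CUBIC)
a=cv2.resize(t["pixels"][205:305,240:340],(320,320));a=np.vstack([a,np.zeros((280,320,3),np.uint8)])
cv2.imwrite("pics/c5.png",np.hstack([b,a])[:,:,::-1])
q=robot.sense();print(q["tool_pos"],q["ee_rot"],q["wrist_force"],q["torque"],q["grip_width"],abs(q["joint_velocities"]).max())
```

```text
[ 0.49037503 -0.24704935  0.14532234] [ 8.12264660e-01  5.83288399e-01 -2.99894016e-04 -8.21660364e-04] [ 0.50367248  0.13217873 -3.14683706] [-0.01730696 -0.10875273 -0.02234542] 0.5677944027551325 0.0014509680761029455
```

View pics/c5.png

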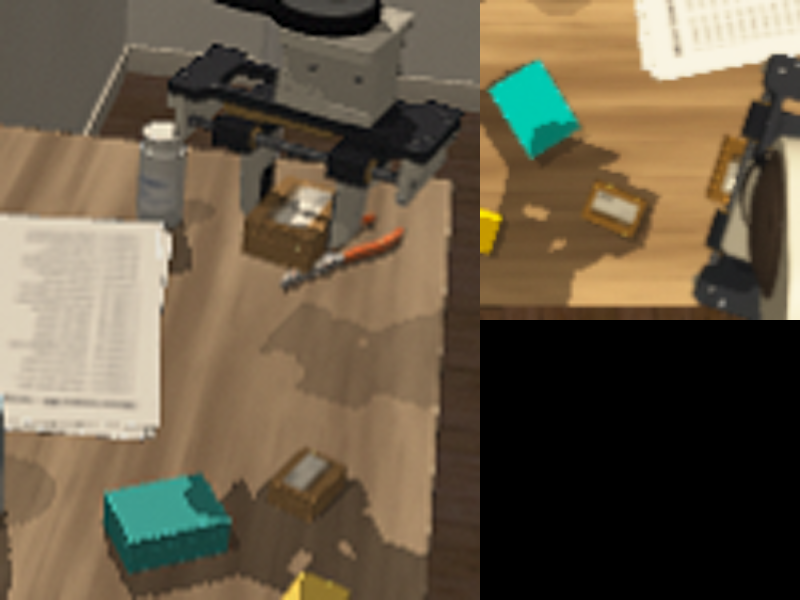

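The box is held shut and level at crop (290,220), with its underside about 14 cm up. The bystanders in view haven't moved. Handing in.

```bash
python3 -c "
from cell import robot
print(robot.job_done())"
```

```text
the job is handed in; nothing more can be done
None
```

The large brown box is snapped shut and held level with its underside about 14 cm above the table. I never saw the batteries directly, but the roughly 0.3 kg lifted fits them being inside. Nothing else in my last view had moved, and I handed the job in at about 11 s.

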